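# Refit the hob knob and hold it pressed

### The job

The control knob of the small gas hob has come off and lies on the pan of the kitchen scale. Swing the frosted guard door over the hob's valve wide open by its bar handle, to well past upright so that it stays open, then push the knob fully home onto the valve's D-shaped shaft, its flat matched to the shaft's flat, and press it all the way down against the valve spring. Finish while still holding the knob pressed down, as one does to light a burner, with the door left open and the other things on the counter undisturbed.

Things in the scene. Friction and masses are not known exactly. Their poses are not given: they have to be found in the camera images.
- hob: Single-burner steel gas hob, fixed: 280 (x) x 410 (y) mm, flat deck 60 mm above the counter, origin centred under it. Burner grate (bars 22 mm above the deck) centred at its y = +110 mm; valve shaft at x = 0, y = -135 mm, under the guard door.
- guard (a joint): Opening angle of the guard door in rad: 0 shut (lying on the deck), 1.57 upright, 1.95 at its stop, leaning out over the hob's -y edge. May start ajar by up to 0.2. The hinge is stiff: the door stays where it is left; about 3 N at the handle moves it.
- guard_hinge (a point): Middle of the hinge line, which runs along the hob's x at its y = -200 mm, 62 mm above the counter. The door swings up about the hob's +x axis (handle rises, goes toward hob -y); this frame turns with it. The door is a frosted glass box open below: 120 mm along the hinge, 120 mm out from it (toward hob +y when shut), 58 mm high, walls 5 mm.
- guard_handle (a point): Centre of the door's handle: round steel bar, 10 mm thick, 100 mm long, parallel to the hinge, 42 mm out from the door's front wall; when shut 162 mm from the hinge line toward hob +y and 40 mm above the deck. Posts at 47 mm either side of centre. The bar can turn between the fingers, so a grip from straight above can be kept all the way. Frame turns with the door.
- shaft (a joint): How far the valve shaft is pressed down, in m: 0 released, 0.010 fully down at its stop. A spring pushes it up with 3 N at the start and 9 N fully down. It does not lock.
- shaft_tip (a point): Top end of the upright valve shaft, on its centre line. D section, 16 mm diameter, one flat 2.5 mm from the centre line; this frame's x points out of the flat, z up. 42 mm above the deck when released; the last 4 mm taper in by 2.5 mm. Collar at its foot 26 mm wide, 6 mm high. Set within 0.8 rad of the hob's x; too stiff to turn. Hidden until the door is open.
- knob: Black knob, about 80 g, upright on the scale pan: 48 (x) x 34 (y, flat sides to grip) x 36 mm high, plus a pointed nose at +x. Origin centred under it, on the bore axis. Blind D bore from below: 20 mm deep, 18.4 mm wide, flat 3.7 mm from the axis on the nose side, chamfered. Home: nose the way the shaft's flat faces, underside 20 mm below the shaft tip (12 mm above the deck when pressed down).
- knob_nose (a point): Tip of the knob's nose: 36 mm from the bore axis along the knob's +x, 18 mm above its underside. A thin pale line on the knob's top points to it.
- scale: Aluminium kitchen scale, fixed, 160 (x) x 180 (y) mm, origin at the centre of its underside; its flat round pan is 150 mm across, centred, its top 45 mm above the counter, rigid. The knob lies on it, near the middle.
- pot: Bystander: lidded copper pot, 96 mm across, 100 mm high, standing on the hob's burner grate; origin at the centre of its underside.
- skewer: Bystander: stainless shawarma skewer 460 mm long with wooden handle, lying to the right of the hob; origin on the counter, 250 mm from the handle end (handle to its -x).
- spoon_rest: Bystander: white ceramic spoon rest, 172 mm long, 14 mm high; origin under the centre of its round dish.
- jar_tall: Bystander: closed jar 72 mm across, 140 mm high; origin at the centre of its underside.
- jar_short: Bystander: closed jar 84 mm across, 90 mm high; origin at the centre of its underside.
- bowl: Bystander: white ceramic bowl 120 mm across, 50 mm high; origin at the centre of its underside.
- mill: Bystander: wooden pepper mill 56 mm across, 150 mm high; origin at the centre of its underside.

How it is judged:
By the outcome, as a careful person would: the job done as asked, in the order asked, and still so for the second after the job is handed in, while the arm keeps its last pose, push and grip.
It also fails if it takes over 61 s, if anything falls off the work surface, if the arm or the gripper's body presses on something with over 40 N, if the wrist force passes 120 N, or if a joint passes its speed limit or range.

### The arm

A 7-joint arm with a two-finger parallel gripper is mounted at the origin on the work surface. World frame = base frame: x ahead of the robot, y to its left, z up, the work surface at z = 0. Lengths are in m, angles in rad, forces in N, time in s.
With the tool pointing down it reaches from about 0.4 to 0.875 m from the base axis. Payload 19.3 kg.
Tool frame: the origin (TCP) lies at the very end of the fingers, on their centre line; the grasp point (between the pads) lies 19 mm behind it; z points along the fingers, y is the line along which they close (so a half turn about z gives the same grasp; the last joint's range is limited). The gripper opens to 85 mm and grips with 20 to 120 N. Pads are 22 mm wide; open, the fingers measure 114 mm over their backs; the gripper's body (76 mm by 85 mm) begins 54 mm behind the grasp point. The pads swing forward as they close: fully open they stand 13 mm farther back than shut.
Start: joints at [1.225, 0.521, -0.036, 1.599, 0.021, 1.021, -0.113], TCP at [0.17, -0.601, 0.231] pointing down, gripper open.
Joint ranges: [-2.91, 2.91], [-0.3, 2.13], [-1.5, 1.42], [0.17, 2.43], [-1.26, 4.41], [0.16, 1.93], [-2.52, 2.52]. Speed limits (rad/s): [1.89, 1.89, 2.39, 2.39, 3.01, 3.01, 3.01].

### API

Orientations are given as [roll, pitch, yaw] about the fixed x, y, z axes, in that order (R = Rz(yaw) Ry(pitch) Rx(roll)).
In Python, from workcell import monitor, optics, job_done gives the robot as it stands.
- The arm moves only by the shell command python3 -m handwheel 'ROWS' [FORCE]. ROWS is JSON, a list of rows, each an object of numbers: "dx", "dy", "dz": the shift along the tool's x, y, z in cm; "wx", "wy", "wz": the turn, a rotation vector about the tool's x, y, z in rad; "claw": the opening in per cent of the stroke, from 0 (shut) to 100 (fully open). A call has 1 to 8 rows; each row shifts and turns the commanded pose from where the row before left it, along the tool's axes as they then stand; what a row does not reach is not made up. A row lasts 1/8 s, in which the tool goes at most 62.5 mm and 10.7 degrees, less where a joint would pass 70% of its speed; a pose out of reach is approached as far as the arm can. A call with a gripper value outside its range is refused whole. The fingers move at their own pace and stop on an object; FORCE is the grip in N (left out, the last holds). Time passes only in rows, so rows that do not move let the fingers close. It gives the time, the measured TCP pose, the force, the opening and the grip force at its end, in the units of the state.
- monitor.observe(): the state, without advancing time (a new reading comes with each control period).
- optics.grab_frame(name): name is "scene" or "top"; returns a dict with "frame" (480x640x3 uint8, blue, green, red), "fovy" (degrees; the focal length in pixels is half the picture's height over the tangent of half this angle, whatever the lens; pixels are square), "cx", "cy" (the principal point, pixels), "k1" (the pictures are not rectified: a ray, as slopes to the right and down, at radius r is drawn at 1 + k1 r^2 times it, then the intrinsics apply), "R" (3x3) and "t" (3): a world point X has camera coordinates R X + t. Camera axes: x right, y down, z forward; pixel columns grow to the right and rows downward; lengths in m; the calibration is good to about 2 mm. A picture is of the moment at which its call begins. There is no depth.
- job_done(): hands the job in; it is judged then, once.
Trained networks look in the newest picture that a camera, given by its name, has taken for a name from the list of things; names that differ only in an ending like _2 or _b are one class to them, and where a whole thing is asked for, a point or a joint stands for the part that bears it (a point fixed in the world has none). Each returns a list of dicts, best first, with "p" (0 to 1); they miss things now and then, are a little off and sometimes report something else, mostly with a low value. They report only what shows in the picture. A call takes as long as a camera call.
- optics.masks_of(name, camera): "region" (480x640 bool, what is visible of it) and "rect" ([left, top, width, height] in pixels, round what is visible of it).
The state is a dict: "clock": time; "qpos": joint angles; "qd": joint speeds; "joint_efforts": joint torques, N m; "position": TCP position; "tool_rot": TCP orientation; "force": force on the tool from outside, world axes, zero at the start; "moment": the same for the moment, N m; "grip_width": finger opening in m; "finger_force": force on a finger pad.
Only numpy, scipy, OpenCV 4.12 (cv2) and the standard library are available. Lean on these libraries where they do the work, as an engineer would, in place of code of your own. Each camera call takes 0.05 s, during which the arm holds its last target. There are 200 camera calls.

## Working session

There is one attempt and no reset: what is moved stays moved. The work goes in short steps, Python scripts to look and compute and a shell command to move; the robot and the scene stay as the last step left them, time stands still between calls to the robot, and variables do not carry over. Pictures are saved under pics/ and viewed, at most 12 in all, crops included, and the job is handed in when it is done.

```bash
mkdir -p pics; ls; cat > h.py <<'E'
import numpy as np, cv2
from workcell import monitor, optics
def K(f):
    F=240/np.tan(np.radians(f['fovy'])/2); return F
def proj(f,X):
    c=np.asarray(X)@np.array(f['R']).T+np.array(f['t']); s=c[...,:2]/c[...,2:]
    r2=(s**2).sum(-1,keepdims=True); s=s*(1+f['k1']*r2)
    return s*K(f)+[f['cx'],f['cy']]
def ray(f,uv):
    d=(np.asarray(uv,float)-[f['cx'],f['cy']])/K(f); s=d.copy()
    for _ in range(20): s=d/(1+f['k1']*(s**2).sum(-1,keepdims=True))
    R=np.array(f['R']); t=np.array(f['t'])
    v=np.concatenate([s,np.ones(s.shape[:-1]+(1,))],-1)@R
    return -R.T@t, v
def onz(f,uv,z):
    o,v=ray(f,uv); return o+v*((z-o[2])/v[...,2:])
E
python3 - <<'E'
from h import *
for n in("scene","top"):
    f=optics.grab_frame(n); cv2.imwrite(f"pics/{n}0.png",f['frame'])
    print(n,f['fovy'],f['cx'],f['cy'],f['k1'],np.round(-np.array(f['R']).T@np.array(f['t']),3),np.round(f['R'],2).tolist())
    for o in("hob","guard","guard_handle","knob","scale","pot","skewer","jar_tall","mill"):
        for m in optics.masks_of(o,n)[:2]: 
            ys,xs=np.nonzero(m['region']); print(o,round(m['p'],2),m['rect'],xs.mean().round(1),ys.mean().round(1),len(xs))
print(monitor.observe())
E
```

```text
pics
scene 48.99890582827296 322.6204858306883 244.65030277469123 -0.1371851344593379 [1.206 0.821 1.092] [[-0.78, 0.63, -0.01], [0.42, 0.52, -0.75], [-0.46, -0.59, -0.66]]
hob 0.6 [223.0, 190.7, 163.3, 132.4] 298.7 254.5 10198
hob 0.22 [242.8, 191.5, 61.6, 46.7] 271.0 214.0 1732
guard 0.6 [241.9, 192.3, 62.9, 44.7] 271.1 214.2 1770
guard 0.42 [455.8, 280.0, 51.2, 43.2] 481.4 302.1 1078
guard_handle 0.81 [243.6, 192.5, 60.0, 43.0] 270.8 214.0 1725
guard_handle 0.3 [394.7, 314.5, 91.5, 67.4] 440.8 349.2 3337
knob 0.67 [433.5, 329.7, 25.9, 24.7] 444.3 341.6 427
scale 0.79 [392.7, 315.5, 95.7, 67.0] 440.6 349.7 3381
pot 0.89 [314.5, 232.7, 32.9, 40.6] 329.6 252.3 1194
pot 0.25 [220.6, 161.4, 33.7, 22.9] 235.8 172.4 569
skewer 0.65 [183.9, 162.9, 113.1, 56.2] 255.7 187.3 413
jar_tall 0.86 [347.2, 342.5, 32.9, 58.9] 361.3 369.7 1591
mill 0.66 [303.9, 155.3, 16.4, 42.5] 310.7 177.1 520
top 44.216017323488934 313.85002931308856 236.39083796662308 -0.15879516568885255 [ 0.273 -0.048  1.903] [[0.01, -1.0, -0.0], [-0.99, -0.01, -0.13], [0.13, 0.0, -0.99]]
hob 0.87 [271.2, 184.4, 137.9, 94.0] 3
[... 638 characters left out ...]
: array([ 1.22479821,  0.52140382, -0.03628472,  1.59946209,  0.02120371,
        1.02109502, -0.11278414]), 'qd': array([-5.18257510e-05, -7.35532765e-04, -4.41646256e-04,  9.71958488e-04,
        5.64264848e-04,  1.38469172e-04, -1.42723124e-03]), 'joint_efforts': array([-3.09922769e-03, -9.26862931e+01,  1.97671205e+00, -3.70243478e+01,
        1.80201681e-02,  2.22165028e-03, -2.37427656e-06]), 'position': array([ 0.17016942, -0.60140255,  0.23130217]), 'tool_rot': array([3.14157559e+00, 7.57035039e-06, 2.75759063e-01]), 'force': array([-0.29811556, -0.90958153, -0.39334485]), 'moment': array([-0.03927231, -0.02337374,  0.00719804]), 'finger_force': 0.0, 'grip_width': 0.0853614251389329}
```

View pics/scene0.png

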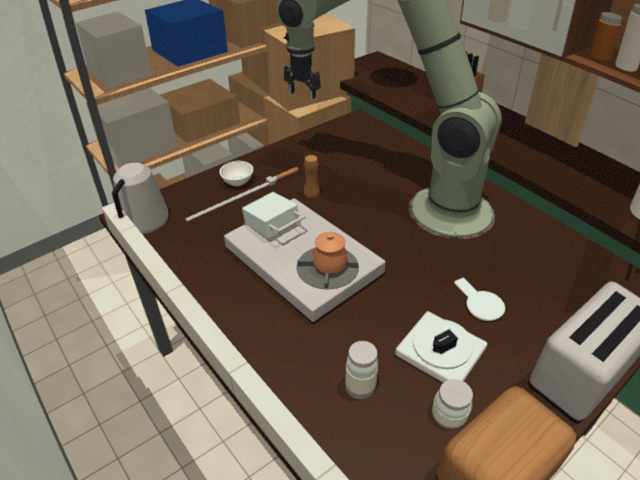

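View pics/top0.png

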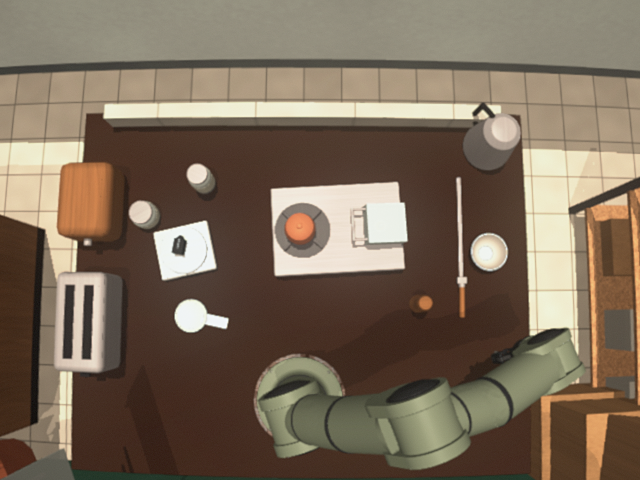

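```bash
cat > fit.py <<'E'
from h import *
from scipy.optimize import minimize
S=4
def box(x0,x1,y0,y1,z0,z1): return np.array([[x,y,z] for x in(x0,x1) for y in(y0,y1) for z in(z0,z1)],float)
def Rz(a): c,s=np.cos(a),np.sin(a); return np.array([[c,-s,0],[s,c,0],[0,0,1.]])
def Rx(a): c,s=np.cos(a),np.sin(a); return np.array([[1,0,0],[0,c,-s],[0,s,c]])
def hull(img,f,P):
    cv2.fillConvexPoly(img,cv2.convexHull(np.round(((proj(f,P)+.5)*S-.5)).astype(np.int32)),1)
def hobT(p,P): return P@Rz(p[2]).T+[p[0],p[1],0]
def guardT(p,P): return hobT(p,P@Rx(p[3]).T+[0,-.2,.062])
HOB=box(-.14,.14,-.205,.205,0,.06)
# guard local: origin hinge, deck at -0.002
GB=box(-.06,.06,0,.12,-.002,.056)
def bar(a,b,r=.005):
    a,b=np.array(a),np.array(b); return np.concatenate([c+r*np.array([[i,j,k] for i in(-1,1) for j in(-1,1) for k in(-1,1)])*.8 for c in(a,b)])
HZ=.038
HB=[bar([-.047,.162,HZ],[.047,.162,HZ]),bar([-.047,.12,HZ],[-.047,.162,HZ],.003),bar([.047,.12,HZ],[.047,.162,HZ],.003)]
KN=[box(-.024,.024,-.017,.017,0,.036),np.array([[.024,-.012,0],[.024,.012,0],[.024,-.012,.036],[.024,.012,.036],[.036,0,.018]])]
def knT(p,P,z=.045): return P@Rz(p[2]).T+[p[0],p[1],z]
def up(m): return cv2.resize(m.astype(np.float32),None,fx=S,fy=S,interpolation=cv2.INTER_LINEAR)>.5
def iou(a,b): return (a&b).sum()/max(1,(a|b).sum())
E
cat > run1.py <<'E'
from fit import *
fs={n:optics.grab_frame(n) for n in("scene","top")}
M={(o,n):[m for m in optics.masks_of(o,n)] for o in("hob","guard","knob","pot") for n in fs}
M={k:up(v[0]['region']) for k,v in M.items() if v}
Z=lambda:np.zeros((480*S,640*S),np.uint8)
def cg(p):
    c=0
    for n,f in fs.items():
        a=Z(); hull(a,f,guardT(p,GB)); [hull(a,f,guardT(p,b)) for b in HB]
        b=a.copy(); hull(b,f,hobT(p,HOB))
        c+=1-iou(a>0,M['guard',n]); c+=3*(1-iou((b>0)|M['pot',n],M['hob',n]|M['pot',n]|M['guard',n]))
    return c
t=fs['top']; x0=onz(t,[[338,229]],.06)[0]
best=min((minimize(cg,[x0[0],x0[1],.0,g],method='Nelder-Mead',options=dict(initial_simplex=np.array([[x0[0],x0[1],0,g]]+[[x0[0]+.01,x0[1],0.,g],[x0[0],x0[1]+.01,0.,g],[x0[0],x0[1],.06,g],[x0[0],x0[1],0.,g+.1]]),xatol=1e-4,fatol=1e-4)) for g in(.02,.15)),key=lambda r:r.fun)
print('hob',best.x.round(4),best.fun); p=best.x
def ck(q):
    c=0
    for n,f in fs.items():
        a=Z(); [hull(a,f,knT(q,b)) for b in KN]; c+=1-iou(a>0,M['knob',n])
    return c
k0=onz(t,[[179,246]],.07)[0]
rs=[]
for a in np.arange(0,2*np.pi,np.pi/4):
    s=np.array([[k0[0],k0[1],a]]*4); s[1,0]+=.006; s[2,1]+=.006; s[3,2]+=.3
    rs.append(minimize(ck,s[0],method='Nelder-Mead',options=dict(initial_simplex=s)))
rs.sort(key=lambda r:r.fun)
for r in rs[:5]: print('knob',r.x.round(4),round(r.fun,3))
q=rs[0].x
tiles=[]
def line(im,f,P,T,c):
    E=[(i,j) for i in range(8) for j in range(i) if bin(i^j).count('1')==1]
    for i,j in E: cv2.line(im,*[tuple(int(v) for v in T(proj(f,P[k]))) for k in(i,j)],c,1)
np.save('fit.npy',np.r_[p,q])
for n,rc,o in(("top",(265,180,150,113),0),("scene",(220,185,170,128),0),("top",(160,228,40,30),1),("scene",(425,322,40,30),1)):
    f=fs[n]; x,y,w,h=rc; k=400/w
    im=cv2.resize(f['frame'][y:y+h,x:x+w],(400,300),interpolation=cv2.INTER_CUBIC)
    T=lambda u:(u+.5-[x,y])*k
    if o: pass
    else:
        line(im,f,hobT(p,HOB),T,(0,0,255)); line(im,f,guardT(p,GB),T,(0,160,0)); line(im,f,guardT(p,HB[0]),T,(255,0,0))
    if o:
        a,b=[proj(f,knT(q,np.array(v))) for v in([0,0,.036],[.036,0,.018])]
        cv2.arrowedLine(im,tuple(int(v) for v in T(a)),tuple(int(v) for v in T(b)),(0,0,255),1)
    tiles.append(im)
cv2.imwrite('pics/c1.png',np.vstack([np.hstack(tiles[:2]),np.hstack(tiles[2:])]))
h=guardT(p,np.array([[0,.162,HZ]]))[0]; print('handle',h.round(4),'shaft',hobT(p,np.array([[0,-.135,.102]])).round(4))
E
python3 run1.py
```

```text
hob [ 0.541  -0.1146  0.0606  0.1827] 0.363134320890499
knob [ 0.4811  0.3846 -0.1333] 0.231
knob [0.4802 0.3847 6.1893] 0.232
knob [0.4806 0.385  6.171 ] 0.233
knob [ 0.4805  0.3842 -0.0902] 0.235
knob [0.483  0.3844 3.0587] 0.281
handle [ 0.5439 -0.1621  0.1288] shaft [[ 0.5492 -0.2493  0.102 ]]
```

View pics/c1.png

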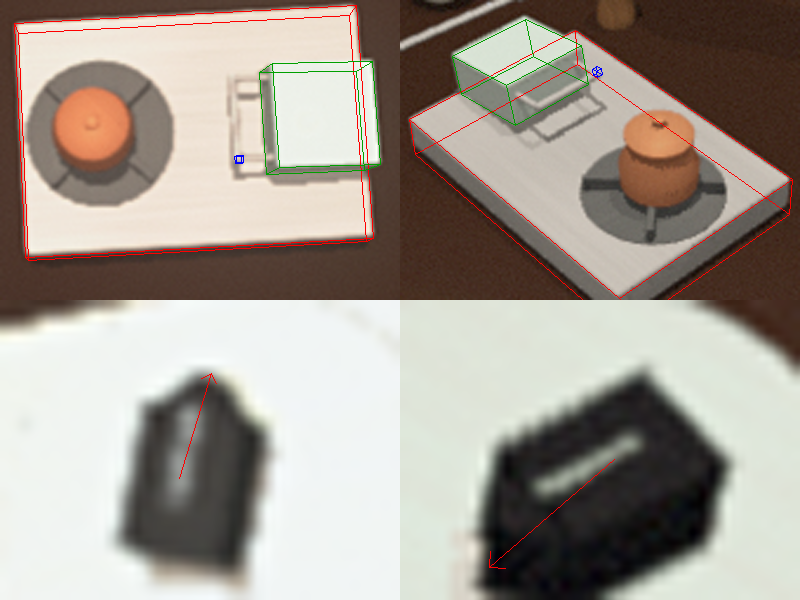

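The overlay fits the hob and door box well, with the guard about 0.18 rad ajar. The knob's nose points to roughly world +x at yaw about -0.15. I'll check the handle overlay while I move toward it.

```bash
python3 - <<'E'
from fit import *
r=np.load('fit.npy'); p=r[:4]; tiles=[]
for n,rc in(("top",(340,195,72,54)),("scene",(235,185,72,54))):
    f=optics.grab_frame(n); x,y,w,h=rc; k=400/w
    im=cv2.resize(f['frame'][y:y+h,x:x+w],(400,300),interpolation=cv2.INTER_CUBIC); raw=im.copy()
    for z,c in((.0,(0,0,255)),):
        P=guardT(p,np.array([[-.047,.12,HZ],[-.047,.162,HZ],[.047,.162,HZ],[.047,.12,HZ]]))
        cv2.polylines(im,[np.int32((proj(f,P)+.5-[x,y])*k)],False,c,1)
    tiles+=[np.vstack([raw,im])]
cv2.imwrite('pics/c2.png',np.hstack(tiles))
E
python3 -m handwheel '[{"dx":1,"dy":-1,"wz":0.107},{"dx":3,"dy":-3,"wz":0.108},{"dx":4,"dy":-4},{"dx":4,"dy":-4},{"dx":4,"dy":-4},{"dx":4,"dy":-4},{"dx":4,"dy":-4},{"dx":4,"dy":-4,"claw":60}]'
```

```text
schema error: expected keys dx, dy, dz, wx, wy, wz, claw
```

View pics/c2.png

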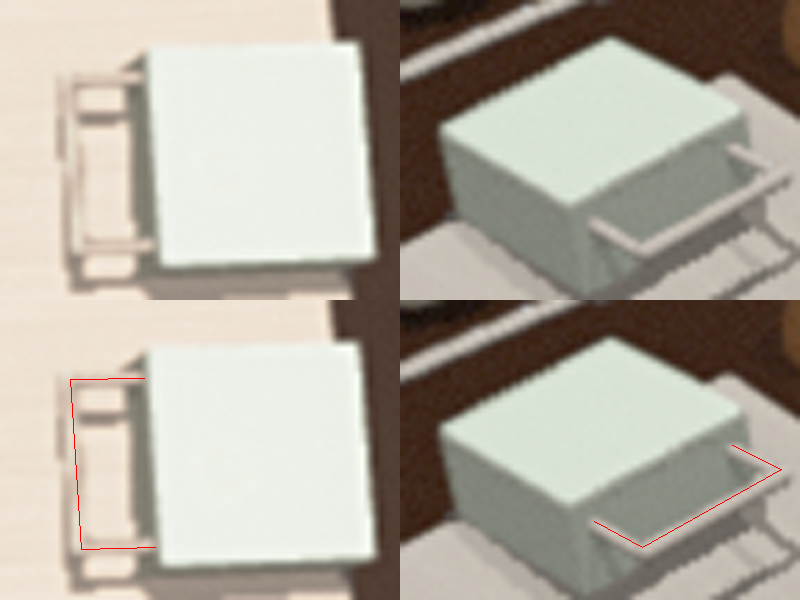

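The handle overlay agrees to within about 2–3 mm; the true bar is slightly lower and further out. Rows need all seven keys.

```bash
python3 -m handwheel '[{"dx":1,"dy":-1,"dz":0,"wx":0,"wy":0,"wz":0.107,"claw":60},{"dx":3,"dy":-3,"dz":0,"wx":0,"wy":0,"wz":0.108,"claw":60},{"dx":4,"dy":-4,"dz":0,"wx":0,"wy":0,"wz":0,"claw":60},{"dx":4,"dy":-4,"dz":0,"wx":0,"wy":0,"wz":0,"claw":60},{"dx":4,"dy":-4,"dz":0,"wx":0,"wy":0,"wz":0,"claw":60},{"dx":4,"dy":-4,"dz":0,"wx":0,"wy":0,"wz":0,"claw":60},{"dx":4,"dy":-4,"dz":0,"wx":0,"wy":0,"wz":0,"claw":40},{"dx":4,"dy":-4,"dz":0,"wx":0,"wy":0,"wz":0,"claw":40}]'
```

```text
clock: 2.6
position: [0.4277, -0.2989, 0.2315]
tool_rot: [3.141, -0.0, 0.061]
force: [0.9, -1.0, -0.4]
grip_width: 0.034
finger_force: 0.0
```

```bash
cat > go.py <<'E'
import sys; from h import *
from scipy.spatial.transform import Rotation as R
s=monitor.observe(); t=np.array([float(v) for v in sys.argv[1:4]]); Rm=R.from_euler('xyz',s['tool_rot']).as_matrix()
d=Rm.T@(t-s['position'])*100; print('d cm',d.round(2), 'q',s['qpos'].round(2))
if len(sys.argv)>4: print('wz',round(-((float(sys.argv[4])-s['tool_rot'][2]+np.pi)%(2*np.pi)-np.pi),3))
E
python3 -m handwheel '[{"dx":4,"dy":-4.2,"dz":0,"wx":0,"wy":0,"wz":0,"claw":40},{"dx":4,"dy":-4.2,"dz":0,"wx":0,"wy":0,"wz":0,"claw":40},{"dx":3,"dy":-3.2,"dz":1,"wx":0,"wy":0,"wz":0,"claw":40},{"dx":1.4,"dy":-1.6,"dz":2,"wx":0,"wy":0,"wz":0,"claw":40},{"dx":0,"dy":0,"dz":3,"wx":0,"wy":0,"wz":0,"claw":40},{"dx":0,"dy":0,"dz":0,"wx":0,"wy":0,"wz":0,"claw":40}]'
python3 go.py .544 -.160 .108 .0606; python3 - <<'E'
from fit import *
tiles=[]
for n,rc in(("top",(330,190,80,60)),("scene",(235,165,80,60))):
    f=optics.grab_frame(n); x,y,w,h=rc
    tiles+=[cv2.resize(f['frame'][y:y+h,x:x+w],(400,300),interpolation=cv2.INTER_CUBIC)]
cv2.imwrite('pics/c3.png',np.hstack(tiles))
E
```

```text
clock: 3.35
position: [0.5414, -0.1606, 0.1698]
tool_rot: [-3.141, 0.003, 0.061]
force: [0.2, 0.5, 1.1]
grip_width: 0.0342
finger_force: 0.0
d cm [ 0.29 -0.04  6.18] q [ 0.28  0.5  -0.14  1.81  0.09  0.83 -1.41]
wz 0.001
```

View pics/c3.png

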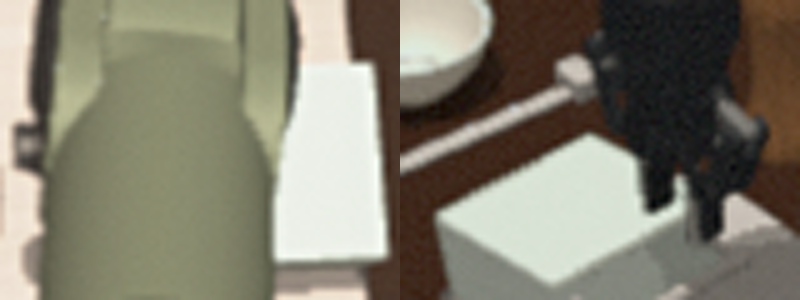

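Both fingers hang above the front-wall gap, straddling the bar line. I'll go down.

```bash
python3 -m handwheel '[{"dx":0.2,"dy":0,"dz":2,"wx":0,"wy":0,"wz":0,"claw":40},{"dx":0,"dy":0,"dz":2,"wx":0,"wy":0,"wz":0,"claw":40},{"dx":0,"dy":0,"dz":1,"wx":0,"wy":0,"wz":0,"claw":40},{"dx":0,"dy":0,"dz":1,"wx":0,"wy":0,"wz":0,"claw":40},{"dx":0,"dy":0,"dz":0,"wx":0,"wy":0,"wz":0,"claw":40}]'
```

```text
clock: 4.08
position: [0.5443, -0.161, 0.1113]
tool_rot: [-3.142, 0.0, 0.061]
force: [-0.4, -0.5, -0.3]
grip_width: 0.034
finger_force: 0.0
```

```bash
python3 -m handwheel '[{"dx":0,"dy":0,"dz":0.2,"wx":0,"wy":0,"wz":0,"claw":20},{"dx":0,"dy":0,"dz":0,"wx":0,"wy":0,"wz":0,"claw":5},{"dx":0,"dy":0,"dz":0,"wx":0,"wy":0,"wz":0,"claw":0},{"dx":0,"dy":0,"dz":0,"wx":0,"wy":0,"wz":0,"claw":0},{"dx":0,"dy":0,"dz":0,"wx":0,"wy":0,"wz":0,"claw":0}]' 30; python3 - <<'E'
# handle arc deltas: tool dy = -hob y, dz=-z
import numpy as np
a0=.17; r=np.hypot(.162,.038); b=np.arctan2(.038,.162)
for a in np.arange(a0,1.89,.095)[:]: 
    n=a+.095; print(round(a,3),'dy %.2f dz %.2f'%(-100*r*(np.cos(n+b)-np.cos(a+b)),-100*r*(np.sin(n+b)-np.sin(a+b))))
E
```

```text
clock: 4.7
position: [0.5445, -0.1609, 0.1095]
tool_rot: [3.142, -0.0, 0.061]
force: [1.6, 0.0, 0.5]
grip_width: 0.0088
finger_force: 29.4
0.17 dy 0.68 dz -1.42
0.265 dy 0.82 dz -1.35
0.36 dy 0.94 dz -1.27
0.455 dy 1.06 dz -1.17
0.55 dy 1.16 dz -1.07
0.645 dy 1.26 dz -0.95
0.74 dy 1.34 dz -0.83
0.835 dy 1.42 dz -0.70
0.93 dy 1.48 dz -0.56
1.025 dy 1.52 dz -0.42
1.12 dy 1.56 dz -0.27
1.215 dy 1.58 dz -0.12
1.31 dy 1.58 dz 0.03
1.405 dy 1.57 dz 0.18
1.5 dy 1.55 dz 0.32
1.595 dy 1.51 dz 0.47
1.69 dy 1.46 dz 0.61
1.785 dy 1.39 dz 0.75
1.88 dy 1.32 dz 0.88
```

Bar gripped (0.0088 m opening, 29 N). Swinging along the arc.

```bash
python3 -m handwheel '[{"dx":0,"dy":0.68,"dz":-1.42,"wx":0,"wy":0,"wz":0,"claw":0},{"dx":0,"dy":0.82,"dz":-1.35,"wx":0,"wy":0,"wz":0,"claw":0},{"dx":0,"dy":0.94,"dz":-1.27,"wx":0,"wy":0,"wz":0,"claw":0},{"dx":0,"dy":1.06,"dz":-1.17,"wx":0,"wy":0,"wz":0,"claw":0},{"dx":0,"dy":1.16,"dz":-1.07,"wx":0,"wy":0,"wz":0,"claw":0},{"dx":0,"dy":1.26,"dz":-0.95,"wx":0,"wy":0,"wz":0,"claw":0}]'
```

```text
clock: 5.45
position: [0.5481, -0.2169, 0.1835]
tool_rot: [-3.138, -0.0, 0.063]
force: [-6.8, 18.9, 20.8]
grip_width: 0.0087
finger_force: 31.6
```

```bash
python3 -m handwheel '[{"dx":0,"dy":0,"dz":0,"wx":0,"wy":0,"wz":0,"claw":0},{"dx":0,"dy":0,"dz":0,"wx":0,"wy":0,"wz":0,"claw":0}]'
```

```text
clock: 5.7
position: [0.5482, -0.2176, 0.1838]
tool_rot: [-3.139, -0.001, 0.062]
force: [-8.2, 19.2, 29.0]
grip_width: 0.0089
finger_force: 32.3
```

```bash
python3 -m handwheel '[{"dx":0,"dy":-0.2,"dz":-0.5,"wx":0,"wy":0,"wz":0,"claw":0},{"dx":0,"dy":1.0,"dz":-1.0,"wx":0,"wy":0,"wz":0,"claw":0},{"dx":0,"dy":0,"dz":0,"wx":0,"wy":0,"wz":0,"claw":0}]'; python3 - <<'E'
import numpy as np
r=.1664
for a in np.arange(.93,2.2,.1): print(round(a-.23,2),'dy %.2f dz %.2f  y %.3f z %.3f'%(-100*r*(np.cos(a+.1)-np.cos(a)),-100*r*(np.sin(a+.1)-np.sin(a)),-.3163+r*np.cos(a),.0499+r*np.sin(a)))
E
```

```text
clock: 6.08
position: [0.5472, -0.2313, 0.1962]
tool_rot: [3.139, 0.002, 0.058]
force: [3.5, -12.5, -19.0]
grip_width: 0.008
finger_force: 30.0
0.7 dy 1.38 dz -0.93  y -0.217 z 0.183
0.8 dy 1.47 dz -0.78  y -0.231 z 0.193
0.9 dy 1.54 dz -0.63  y -0.245 z 0.200
1.0 dy 1.59 dz -0.48  y -0.261 z 0.207
1.1 dy 1.63 dz -0.32  y -0.277 z 0.211
1.2 dy 1.66 dz -0.15  y -0.293 z 0.215
1.3 dy 1.66 dz 0.02  y -0.310 z 0.216
1.4 dy 1.65 dz 0.18  y -0.326 z 0.216
1.5 dy 1.63 dz 0.35  y -0.343 z 0.214
1.6 dy 1.58 dz 0.51  y -0.359 z 0.211
1.7 dy 1.53 dz 0.66  y -0.375 z 0.206
1.8 dy 1.45 dz 0.81  y -0.390 z 0.199
1.9 dy 1.36 dz 0.95  y -0.405 z 0.191
```

```bash
python3 -m handwheel '[{"dx":0,"dy":1.6,"dz":-0.55,"wx":0,"wy":0,"wz":0,"claw":0},{"dx":0,"dy":1.55,"dz":-0.55,"wx":0,"wy":0,"wz":0,"claw":0},{"dx":0,"dy":1.6,"dz":-0.4,"wx":0,"wy":0,"wz":0,"claw":0},{"dx":0,"dy":0,"dz":0,"wx":0,"wy":0,"wz":0,"claw":0}]'
```

```text
clock: 6.58
position: [0.5506, -0.2773, 0.2134]
tool_rot: [3.141, 0.0, 0.059]
force: [-7.8, 1.7, 15.2]
grip_width: 0.0082
finger_force: 33.9
```

```bash
python3 -m handwheel '[{"dx":0,"dy":1.63,"dz":-0.4,"wx":0,"wy":0,"wz":0,"claw":0},{"dx":0,"dy":1.66,"dz":-0.15,"wx":0,"wy":0,"wz":0,"claw":0},{"dx":0,"dy":1.66,"dz":0.02,"wx":0,"wy":0,"wz":0,"claw":0},{"dx":0,"dy":1.65,"dz":0.15,"wx":0,"wy":0,"wz":0,"claw":0},{"dx":0,"dy":0,"dz":0,"wx":0,"wy":0,"wz":0,"claw":0}]'
```

```text
clock: 7.2
position: [0.5551, -0.3433, 0.2157]
tool_rot: [3.14, -0.0, 0.059]
force: [-3.3, -2.9, 6.4]
grip_width: 0.0083
finger_force: 33.0
```

```bash
python3 -m handwheel '[{"dx":0,"dy":1.63,"dz":0.3,"wx":0,"wy":0,"wz":0,"claw":0},{"dx":0,"dy":1.58,"dz":0.5,"wx":0,"wy":0,"wz":0,"claw":0},{"dx":0,"dy":1.5,"dz":0.65,"wx":0,"wy":0,"wz":0,"claw":0},{"dx":0,"dy":0.9,"dz":0.5,"wx":0,"wy":0,"wz":0,"claw":0},{"dx":0,"dy":0,"dz":0,"wx":0,"wy":0,"wz":0,"claw":0}]'
```

```text
clock: 7.82
position: [0.5588, -0.3984, 0.1956]
tool_rot: [3.141, -0.0, 0.06]
force: [-0.8, -2.9, 3.2]
grip_width: 0.0083
finger_force: 32.8
```

```bash
python3 -m handwheel '[{"dx":0,"dy":0,"dz":0,"wx":0,"wy":0,"wz":0,"claw":25},{"dx":0,"dy":0,"dz":0,"wx":0,"wy":0,"wz":0,"claw":35},{"dx":0,"dy":0,"dz":-2,"wx":0,"wy":0,"wz":0,"claw":40},{"dx":0,"dy":0,"dz":-4,"wx":0,"wy":0,"wz":0,"claw":40},{"dx":0,"dy":-1,"dz":-4,"wx":0,"wy":0,"wz":0,"claw":40},{"dx":0,"dy":-4,"dz":0,"wx":0,"wy":0,"wz":0,"claw":60},{"dx":0,"dy":-6,"dz":0,"wx":0,"wy":0,"wz":0,"claw":80},{"dx":0,"dy":-6,"dz":0,"wx":0,"wy":0,"wz":0,"claw":80}]' && python3 -m handwheel '[{"dx":0,"dy":-6,"dz":0,"wx":0,"wy":0,"wz":0,"claw":80},{"dx":-1,"dy":-6,"dz":0,"wx":0,"wy":0,"wz":0,"claw":80},{"dx":-1,"dy":-6,"dz":0,"wx":0,"wy":0,"wz":0,"claw":80},{"dx":-1,"dy":-6,"dz":0,"wx":0,"wy":0,"wz":0,"claw":80},{"dx":-1,"dy":-6,"dz":0,"wx":0,"wy":0,"wz":0,"claw":80},{"dx":-1,"dy":-6,"dz":0,"wx":0,"wy":0,"wz":0,"claw":80},{"dx":-1,"dy":-6,"dz":0,"wx":0,"wy":0,"wz":0,"claw":80},{"dx":-1,"dy":-6,"dz":0,"wx":0,"wy":0,"wz":0,"claw":80}]'
cat > crop.py <<'E'
from fit import *
import sys
name=sys.argv[1]; tiles=[]
C={"top":np.array(eval(sys.argv[2])),"scene":np.array(eval(sys.argv[2]))}; w=int(sys.argv[3])
for n in("top","scene"):
    f=optics.grab_frame(n); u=proj(f,C[n]); x,y=(u-[w/2,w/2]).astype(int); k=400/w
    np.save(f'pics/{name}_{n}.npy',f['frame'])
    tiles+=[cv2.resize(f['frame'][y:y+w,x:x+w],(400,400),interpolation=cv2.INTER_CUBIC)]; print(n,'origin',x,y,'scale',k)
cv2.imwrite(f'pics/{name}.png',np.hstack(tiles))
E
python3 crop.py c4 '[.549,-.249,.1]' 80; python3 go.py .481 .385 .2 -.15
```

```text
clock: 8.82
position: [0.548, -0.2254, 0.296]
tool_rot: [-3.141, -0.0, 0.061]
force: [1.5, 0.6, 0.4]
grip_width: 0.0684
finger_force: 0.0
clock: 9.82
position: [0.4484, 0.2492, 0.2962]
tool_rot: [-3.142, -0.001, 0.061]
force: [1.5, -0.4, 0.0]
grip_width: 0.0683
finger_force: 0.0
top origin 340 184 scale 5.0
scene origin 233 175 scale 5.0
d cm [  4.35 -12.84   9.65] q [-0.32  0.29 -0.39  1.79  0.12  1.08 -2.25]
wz 0.219
```

View pics/c4.png

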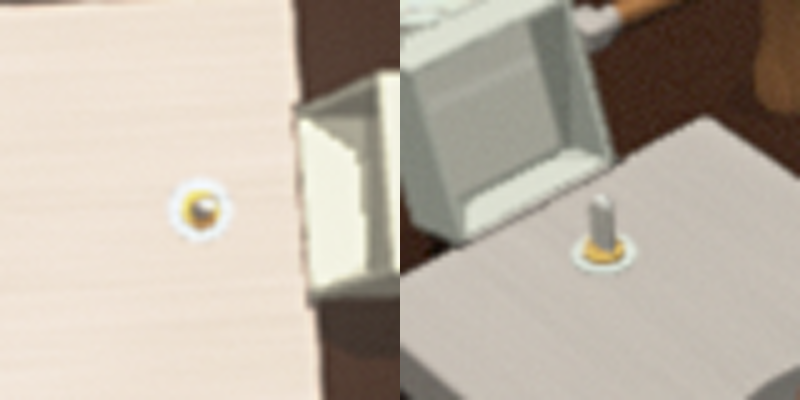

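The door is open, with the box leaning out past the hob edge. The shaft tip is at about top (381,225) and scene (273,215). Zooming in on it with averaged frames.

```bash
python3 - <<'E'
from fit import *
tiles=[]
for n in("scene","top"):
    fr=[];
    for i in range(10): f=optics.grab_frame(n); fr.append(f['frame'].astype(float))
    a=np.mean(fr,0); np.save(f'sh_{n}.npy',a); print(n,'noise',np.std(fr,0).mean())
    c=proj(f,np.array([.549,-.249,.08])).round().astype(int); x,y=c-10
    tiles.append(cv2.resize(a[y:y+20,x:x+20].clip(0,255).astype(np.uint8),(400,400),interpolation=cv2.INTER_NEAREST)); print(n,x,y)
    np.set_printoptions(linewidth=200); print(a[y:y+20,x:x+20].mean(-1).round().astype(int))
cv2.imwrite('pics/c5.png',np.hstack(tiles))
E
```

```text
scene noise 1.885875980449525
scene 264 211
[[215 203 181 178 167 145 137 168 181 190 193 192 190 189 190 190 190 190 189 188]
 [181 179 162 148 151 170 177 187 189 190 191 192 192 190 189 190 190 190 190 189]
 [165 150 148 171 182 188 190 190 192 192 190 190 191 191 191 189 189 189 190 190]
 [151 171 180 188 190 191 190 192 210 214 188 185 189 191 191 191 189 188 189 189]
 [181 189 190 191 190 190 184 173 187 204 194 172 184 190 190 190 191 190 188 188]
 [191 192 191 191 191 190 175 150 152 171 174 162 183 189 188 189 190 191 190 188]
 [191 191 191 191 191 190 173 145 138 143 142 152 184 190 189 188 189 189 190 190]
 [189 190 191 191 192 191 179 149 138 137 132 142 182 190 189 189 189 188 189 189]
 [188 190 190 191 191 191 182 149 137 137 133 141 182 189 189 189 189 188 189 188]
 [188 188 189 190 190 191 182 149 136 137 134 139 183 189 189 189 189 188 189 189]
 [191 188 187 188 189 192 189 154 135 136 134 132 186 194 191 188 189 189 189 189]
 [191 191 189 187 192 202 197 156 135 136 134 127 178 210 207 194 188 189 189 189]
 [189 190 190 192 207 210 186 152 137 135 135 121 144 185 21
[... 1606 characters left out ...]
49 162 194 229 241 235 227 225 225]
 [226 225 224 229 241 242 214 184 146 119 116 121 141 199 238 242 233 227 226 226]
 [227 227 226 229 239 242 225 197 160 132 128 136 159 218 241 236 228 225 225 226]
 [227 227 226 225 228 238 241 232 202 163 156 180 204 236 240 233 227 225 225 225]
 [225 225 224 224 224 231 237 242 240 223 217 235 239 240 228 225 225 225 226 226]
 [225 225 225 224 225 222 217 228 241 241 240 238 229 230 226 223 224 224 225 225]
 [225 226 225 225 225 224 221 225 231 230 227 222 221 225 225 225 225 225 225 225]
 [226 226 225 225 225 225 225 225 226 224 223 222 224 225 225 225 225 225 226 226]
 [226 225 226 225 225 225 225 225 225 225 225 225 225 226 226 225 225 225 225 225]]
```

View pics/c5.png

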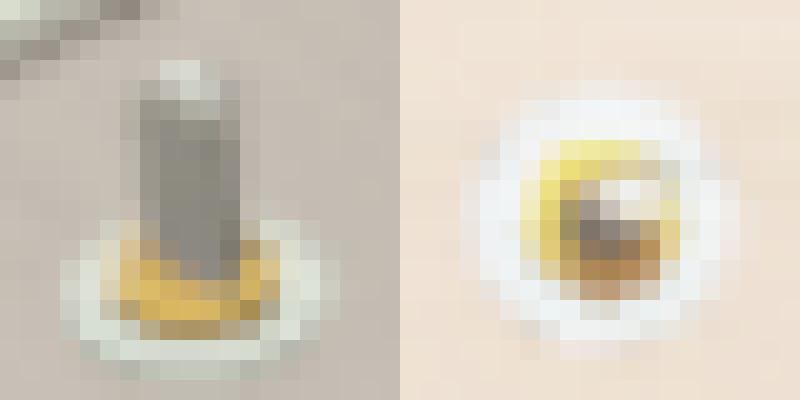

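```bash
cat > shf.py <<'E'
from fit import *
p=np.load('fit.npy')[:4]
fs={n:optics.grab_frame(n) for n in("scene","top")}; A={n:np.load(f'sh_{n}.npy') for n in fs}
c0=hobT(p,np.array([[0,-.135,0]]))[0]
SS=8;W=26
def outline(r,d,a):
    # D outline radius at polar angle a (normal at 0)
    with np.errstate(divide='ignore'): l=np.where(np.cos(a)>1e-6,d/np.cos(a),9); return np.minimum(r,l)
def surf():
    P=[];L=[];AZ=[]
    def add(x,lab,az): P.append(x);L.append(np.full(len(x),lab));AZ.append(np.broadcast_to(az,len(x)).astype(float))
    a=np.linspace(-np.pi,np.pi,600,endpoint=False); a0=np.arccos(2.5/8)
    for z in np.arange(.066,.098,.0003):
        # flat dense
        r=outline(.008,.0025,a); m=r<.008-1e-9
        q=np.c_[r*np.cos(a),r*np.sin(a),0*a+z]; add(q[~m],1,a[~m]); 
        y=np.linspace(-.0076,.0076,60); add(np.c_[0*y+.0025,y,0*y+z],0,0)
    for t in np.linspace(0,1,24):
        r0,d0=.008-.0025*t,.0025-.0025*t; z=.098+.004*t
        h=np.sqrt(r0**2-d0**2); y=np.linspace(-h,h,50); add(np.c_[0*y+d0,y,0*y+z],2,0)
        b=np.arccos(d0/r0); aa=np.linspace(b,2*np.pi-b,200); add(np.c_[r0*np.cos(aa),r0*np.sin(aa),0*aa+z],3,aa)
    g=np.arange(-.006,.006,.0002); X,Y=np.meshgrid(g,g); m=(X<=0)&(np.hypot(X,Y)<.0055); add(np.c_[X[m],Y[m],0*X[m]+.102],4,0)
    for z in np.arange(.06,.066,.0003): add(np.c_[.013*np.cos(a),.013*np.sin(a),0*a+z],5,a)
    g=np.arange(-.013,.013,.0003); X,Y=np.meshgrid(g,g); R=np.hypot(X,Y); m=R<.013; add(np.c_[X[m],Y[m],0*X[m]+.066],6,np.arctan2(Y[m],X[m]))
    g=np.arange(-.021,.021,.0003); X,Y=np.meshgrid(g,g); R=np.hypot(X,Y); m=R<.02; add(np.c_[X[m],Y[m],0*X[m]+.0605],7,0)
    return np.concatenate(P),np.concatenate(L),np.concatenate(AZ)
SP,SL,SA=surf()
def design(n,phi,dx):
    f=fs[n]; X=SP@Rz(phi).T+c0+np.r_[dx,0]; az=SA+phi
    uv=proj(f,X); d=(X@np.array(f['R']).T+np.array(f['t']))[:,2]
    o=np.round(proj(f,c0+[0,0,.08])).astype(int)-W//2
    ij=np.floor((uv+.5-o)*SS).astype(int); ok=((ij>=0)&(ij<W*SS)).all(1)
    idx=ij[ok,1]*W*SS+ij[ok,0]; od=np.argsort(-d[ok]); lab=np.full(W*W*SS*SS,8); za=np.zeros(W*W*SS*SS)
    lab[idx[od]]=SL[ok][od]; za[idx[od]]=az[ok][od]
    F=[]
    for l in range(9):
        m=(lab==l).astype(float); F.append(m)
        if l in(1,3,6,5): F+= [m*np.cos(za),m*np.sin(za)]
        if l in(1,6): F+=[m*np.cos(2*za),m*np.sin(2*za)]
    F=[cv2.GaussianBlur(x.reshape(W*SS,W*SS),(0,0),SS*.45).reshape(W,SS,W,SS).mean((1,3)) for x in F]
    sl=slice(4,W-3); D=np.stack([x[sl,sl].ravel() for x in F],1)
    y=A[n][o[1]:o[1]+W,o[0]:o[0]+W][sl,sl].reshape(-1,3); return D,y
def cost(n,phi,dx):
    D,y=design(n,phi,dx); lam=.02*np.eye(D.shape[1]); m=y.mean(0)
    w=np.linalg.lstsq(np.vstack([D,lam]),np.vstack([y,lam@np.ones((len(lam),1))*m]),rcond=None)[0]
    wt=np.ones(len(y)); return np.abs(D@w-y).mean()
if __name__=='__main__':
    for n in fs:
        print(n)
        d0=np.zeros(2); 
        for phi in np.arange(-1.2,1.4,.15):
            r=minimize(lambda d:cost(n,phi,d),d0,method='Nelder-Mead',options=dict(initial_simplex=d0+np.array([[0,0],[.003,0],[0,.003]]),xatol=2e-4,fatol=.005,maxiter=40))
            print(round(phi,2),round(r.fun,3),(r.x*1000).round(1))
E
time python3 shf.py
```

```text
scene
-1.2 4.248 [-1.8 -5.5]
-1.05 4.276 [-1.6 -5.7]
-0.9 4.501 [-1.4 -5.8]
-0.75 4.834 [-0.9 -6.2]
-0.6 5.173 [-1.4 -5.7]
-0.45 4.86 [-0.6 -5.7]
-0.3 4.807 [-0.5 -5.4]
-0.15 4.477 [-0.8 -5.5]
-0.0 4.357 [-1.4 -5.4]
0.15 4.38 [-1.7 -5.1]
0.3 4.448 [-1.8 -4.9]
0.45 4.567 [-2.1 -5.1]
0.6 4.725 [-1.9 -4.9]
0.75 4.659 [-1.8 -5.2]
0.9 4.703 [-2.  -5.4]
1.05 4.805 [-1.9 -5.3]
1.2 4.826 [-1.7 -5.5]
1.35 4.894 [-1.9 -5.4]
top
-1.2 2.704 [ 2.  -0.9]
-1.05 2.703 [ 1.9 -1. ]
-0.9 2.64 [ 1.6 -0.8]
-0.75 2.599 [ 1.3 -0.9]
-0.6 2.545 [ 1.3 -0.6]
-0.45 2.47 [ 1.5 -0.9]
-0.3 2.396 [ 1.7 -0.9]
-0.15 2.332 [ 1.7 -0.9]
-0.0 2.275 [ 1.7 -0.9]
0.15 2.332 [ 1.7 -0.9]
0.3 2.341 [ 1.7 -0.8]
0.45 2.479 [ 1.8 -1. ]
0.6 2.533 [ 1.6 -0.7]
0.75 2.601 [ 1.9 -1. ]
0.9 2.76 [ 1.6 -0.7]
1.05 2.915 [ 1.9 -0.8]
1.2 3.046 [ 2.1 -1.1]
1.35 3.157 [ 2.  -1.1]
real	1m19.710s
user	2m23.068s
sys	0m14.254s
```

```bash
cat > shf2.py <<'E'
import shf; from shf import *
def design_w(n,phi,dx):
    D,y=shf.design(n,phi,dx); k=int(len(y)**.5)
    # shaft columns: labels0..4 => features idx 0, 1(5), then 2->6, 3->7..9, 4->10
    s=(D[:,[0,1,6,7,10]].sum(1)).reshape(k,k); return D,y,s
def cost2(n,phi,dx,sw=None):
    D,y,s=design_w(n,phi,dx); w=sw[n].ravel()
    B=D*w[:,None]; lam=.02*np.eye(D.shape[1]); m=y.mean(0)
    c=np.linalg.lstsq(np.vstack([B,lam]),np.vstack([y*w[:,None],lam@np.ones((len(lam),1))*m]),rcond=None)[0]
    return np.sqrt((((D@c-y)*w[:,None])**2).sum()/ (w**2).sum()/3)
SW={}
D0={'scene':np.array([-.0015,-.0053]),'top':np.array([.0017,-.0009])}
for n in fs:
    S_=0
    for ph in(-.6,0,.6,1.2): S_=np.maximum(S_,design_w(n,ph,D0[n])[2])
    SW[n]=cv2.dilate((S_>.1).astype(np.float32),np.ones((3,3)))*.95+.05
res={}
for n in fs:
    o=[]
    for phi in np.arange(-.9,1.25,.15):
        r=minimize(lambda d:cost2(n,phi,d,SW),D0[n],method='Nelder-Mead',options=dict(initial_simplex=D0[n]+np.array([[0,0],[.002,0],[0,.002]]),xatol=2e-4,fatol=.005,maxiter=40))
        o.append(r.fun); print(n,round(phi,2),round(r.fun,3),(r.x*1000).round(1))
E
python3 shf2.py
```

```text
scene -0.9 5.679 [-1.  -5.2]
scene -0.75 6.402 [-0.5 -4.9]
scene -0.6 7.447 [-0.2 -4.9]
scene -0.45 5.947 [ 0.2 -4.6]
scene -0.3 5.462 [-0.1 -4.2]
scene -0.15 4.379 [-0.3 -4.2]
scene 0.0 3.791 [-0.3 -3.6]
scene 0.15 3.783 [-0.3 -3.2]
scene 0.3 4.126 [-0.5 -3.1]
scene 0.45 4.636 [-0.6 -2.8]
scene 0.6 5.152 [-0.9 -2.3]
scene 0.75 5.336 [-0.9 -2.4]
scene 0.9 5.617 [-0.9 -2.2]
scene 1.05 5.925 [-1.1 -2.3]
scene 1.2 6.019 [-1.2 -2.2]
top -0.9 6.113 [-0.6 -1.5]
top -0.75 5.906 [-0.4 -1.3]
top -0.6 5.664 [-0.3 -1.4]
top -0.45 5.412 [-0.3 -1.2]
top -0.3 5.091 [ 0.6 -1.5]
top -0.15 4.644 [ 0.5 -1.5]
top 0.0 4.523 [ 0.6 -1.2]
top 0.15 4.918 [ 0.6 -0.5]
top 0.3 5.3 [ 0.9 -1. ]
top 0.45 5.468 [ 0.3 -0.2]
top 0.6 5.745 [0.2 0.3]
top 0.75 6.404 [0.1 0.6]
top 0.9 8.216 [ 1.7 -0.9]
top 1.05 8.19 [0.1 0.8]
top 1.2 8.948 [-0.4  1.1]
```

Both views agree the flat faces world yaw of about 0.03, with the shaft near (0.5495, -0.2515). Tool yaw has to be in the π family because of the J7 range, so I'll rotate and then go to the knob.

```bash
python3 -m handwheel '[{"dx":0,"dy":0,"dz":0,"wx":0,"wy":0,"wz":-0.183,"claw":80},{"dx":0,"dy":0,"dz":0,"wx":0,"wy":0,"wz":-0.183,"claw":80},{"dx":0,"dy":0,"dz":0,"wx":0,"wy":0,"wz":-0.183,"claw":80},{"dx":0,"dy":0,"dz":0,"wx":0,"wy":0,"wz":-0.183,"claw":80},{"dx":0,"dy":0,"dz":0,"wx":0,"wy":0,"wz":-0.183,"claw":80},{"dx":0,"dy":0,"dz":0,"wx":0,"wy":0,"wz":-0.183,"claw":80},{"dx":0,"dy":0,"dz":0,"wx":0,"wy":0,"wz":-0.183,"claw":80},{"dx":0,"dy":0,"dz":0,"wx":0,"wy":0,"wz":-0.183,"claw":80}]' && python3 -m handwheel '[{"dx":0,"dy":0,"dz":0,"wx":0,"wy":0,"wz":-0.183,"claw":80},{"dx":0,"dy":0,"dz":0,"wx":0,"wy":0,"wz":-0.183,"claw":80},{"dx":0,"dy":0,"dz":0,"wx":0,"wy":0,"wz":-0.183,"claw":80},{"dx":0,"dy":0,"dz":0,"wx":0,"wy":0,"wz":-0.183,"claw":80},{"dx":0,"dy":0,"dz":0,"wx":0,"wy":0,"wz":-0.183,"claw":80},{"dx":0,"dy":0,"dz":0,"wx":0,"wy":0,"wz":-0.183,"claw":80},{"dx":0,"dy":0,"dz":0,"wx":0,"wy":0,"wz":-0.183,"claw":80},{"dx":0,"dy":0,"dz":0,"wx":0,"wy":0,"wz":-0.183,"claw":80}]'
python3 go.py .481 .3846 .13 2.992
python3 - <<'E'
# knob line direction from saved initial top picture: refine centre of pale line and sides
from fit import *
q=np.load('fit.npy')[4:]; print(q)
im=cv2.imread('pics/top0.png')[228:258,160:200]; g=im.mean(-1)
_,b=cv2.threshold(g.astype(np.uint8),110,255,cv2.THRESH_BINARY_INV)
c=max(cv2.findContours(b,cv2.RETR_EXTERNAL,cv2.CHAIN_APPROX_NONE)[0],key=cv2.contourArea); print(cv2.minAreaRect(c), cv2.fitLine(c,cv2.DIST_L2,0,.01,.01).ravel())
E
```

```text
clock: 12.12
position: [0.4494, 0.2473, 0.2959]
tool_rot: [3.142, -0.0, 1.531]
force: [-0.3, -0.6, -0.3]
grip_width: 0.0681
finger_force: 0.0
clock: 13.12
position: [0.4494, 0.2472, 0.2959]
tool_rot: [-3.142, 0.0, 2.995]
force: [-1.1, -0.5, -0.3]
grip_width: 0.0685
finger_force: 0.0
d cm [-1.11 14.05 16.59] q [ 0.11  0.4  -0.96  1.78  0.36  1.15  0.46]
wz 0.003
[ 0.48109835  0.38455286 -0.13327023]
((19.230770111083984, 16.846153259277344), (11.7669677734375, 18.04268455505371), 11.309932708740234) [ 0.11087339 -0.99383456 19.021276   17.893618  ]
```

```bash
python3 -m handwheel '[{"dx":-0.3,"dy":3.5,"dz":0,"wx":0,"wy":0,"wz":0,"claw":80},{"dx":-0.3,"dy":3.5,"dz":2,"wx":0,"wy":0,"wz":0,"claw":80},{"dx":-0.3,"dy":3.5,"dz":4,"wx":0,"wy":0,"wz":0,"claw":80},{"dx":-0.2,"dy":3.5,"dz":4,"wx":0,"wy":0,"wz":0,"claw":80},{"dx":0,"dy":0,"dz":4,"wx":0,"wy":0,"wz":0,"claw":80},{"dx":0,"dy":0,"dz":2,"wx":0,"wy":0,"wz":0,"claw":80},{"dx":0,"dy":0,"dz":0,"wx":0,"wy":0,"wz":0,"claw":80}]'; python3 go.py .481 .3846 .051 2.99; python3 crop.py c6 '[.481,.385,.09]' 60
```

```text
clock: 14.0
position: [0.4815, 0.3834, 0.1354]
tool_rot: [-3.14, -0.001, 2.988]
force: [-0.4, 0.0, 0.7]
grip_width: 0.0679
finger_force: 0.0
d cm [0.06 0.12 8.44] q [-0.25  0.74 -0.81  1.68  0.62  1.    0.15]
wz -0.002
top origin 146 215 scale 6.666666666666667
scene origin 416 305 scale 6.666666666666667
```

View pics/c6.png

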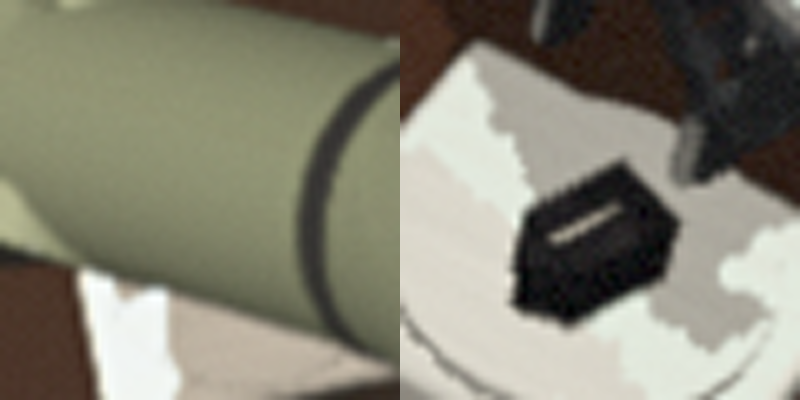

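The fingers straddle the knob; in the scene crop they are at (545,20) and (690,165), with the knob between and below them. Descending and closing.

```bash
python3 -m handwheel '[{"dx":0,"dy":0.1,"dz":3,"wx":0,"wy":0,"wz":0,"claw":80},{"dx":0,"dy":0,"dz":2.5,"wx":0,"wy":0,"wz":0,"claw":80},{"dx":0,"dy":0,"dz":1.5,"wx":0,"wy":0,"wz":0,"claw":80},{"dx":0,"dy":0,"dz":1.0,"wx":0,"wy":0,"wz":0,"claw":80},{"dx":0,"dy":0,"dz":0.3,"wx":0,"wy":0,"wz":0,"claw":80},{"dx":0,"dy":0,"dz":0,"wx":0,"wy":0,"wz":0,"claw":60}]' 40;  python3 -m handwheel '[{"dx":0,"dy":0,"dz":0,"wx":0,"wy":0,"wz":0,"claw":45},{"dx":0,"dy":0,"dz":0,"wx":0,"wy":0,"wz":0,"claw":38},{"dx":0,"dy":0,"dz":0,"wx":0,"wy":0,"wz":0,"claw":30},{"dx":0,"dy":0,"dz":0,"wx":0,"wy":0,"wz":0,"claw":20},{"dx":0,"dy":0,"dz":0,"wx":0,"wy":0,"wz":0,"claw":20},{"dx":0,"dy":0,"dz":0,"wx":0,"wy":0,"wz":0,"claw":20}]' 40
```

```text
clock: 14.85
position: [0.4819, 0.3852, 0.0534]
tool_rot: [3.141, 0.0, 2.989]
force: [-0.1, 0.0, -0.0]
grip_width: 0.0523
finger_force: 0.0
clock: 15.6
position: [0.482, 0.3852, 0.0536]
tool_rot: [3.141, 0.001, 2.989]
force: [-0.4, -1.5, 6.4]
grip_width: 0.0334
finger_force: 40.3
```

```bash
python3 -m handwheel '[{"dx":0,"dy":0,"dz":-1,"wx":0,"wy":0,"wz":0,"claw":20},{"dx":0,"dy":0,"dz":-4,"wx":0,"wy":0,"wz":0,"claw":20},{"dx":0,"dy":0,"dz":-5,"wx":0,"wy":0,"wz":0,"claw":20},{"dx":0,"dy":0,"dz":-5,"wx":0,"wy":0,"wz":0,"claw":20},{"dx":0,"dy":0,"dz":-5,"wx":0,"wy":0,"wz":0,"claw":20},{"dx":0,"dy":0,"dz":-3,"wx":0,"wy":0,"wz":-0.1,"claw":20},{"dx":0,"dy":-3,"dz":0,"wx":0,"wy":0,"wz":-0.08,"claw":20},{"dx":0,"dy":-5,"dz":0,"wx":0,"wy":0,"wz":0,"claw":20}]' 60; python3 go.py .5505 -.2515 .28 3.1716
```

```text
clock: 16.6
position: [0.4807, 0.3054, 0.2836]
tool_rot: [3.141, 0.0, -3.11]
force: [1.6, -0.3, -1.0]
grip_width: 0.033
finger_force: 60.3
d cm [ -5.24 -55.88   0.3 ] q [-0.    0.53 -0.97  1.65  0.46  1.2   0.52]
wz 0.001
```

```bash
python3 -m handwheel '[{"dx":-0.5,"dy":-5,"dz":0,"wx":0,"wy":0,"wz":0,"claw":20},{"dx":-0.5,"dy":-5,"dz":0,"wx":0,"wy":0,"wz":0,"claw":20},{"dx":-0.5,"dy":-5,"dz":0,"wx":0,"wy":0,"wz":0,"claw":20},{"dx":-0.5,"dy":-5,"dz":0,"wx":0,"wy":0,"wz":0,"claw":20},{"dx":-0.5,"dy":-5,"dz":0,"wx":0,"wy":0,"wz":0,"claw":20},{"dx":-0.5,"dy":-5,"dz":0,"wx":0,"wy":0,"wz":0,"claw":20},{"dx":-0.5,"dy":-5,"dz":0,"wx":0,"wy":0,"wz":0,"claw":20},{"dx":-0.5,"dy":-5,"dz":0,"wx":0,"wy":0,"wz":0,"claw":20}]' && python3 -m handwheel '[{"dx":-0.5,"dy":-5,"dz":0,"wx":0,"wy":0,"wz":0,"claw":20},{"dx":-0.4,"dy":-5,"dz":0,"wx":0,"wy":0,"wz":0,"claw":20},{"dx":-0.4,"dy":-3.9,"dz":0,"wx":0,"wy":0,"wz":0,"claw":20},{"dx":0,"dy":-2,"dz":0,"wx":0,"wy":0,"wz":0,"claw":20},{"dx":0,"dy":0,"dz":4,"wx":0,"wy":0,"wz":0,"claw":20},{"dx":0,"dy":0,"dz":4,"wx":0,"wy":0,"wz":0,"claw":20},{"dx":0,"dy":0,"dz":0,"wx":0,"wy":0,"wz":0,"claw":20}]';  python3 go.py .5505 -.2515 .14 3.1716; python3 crop.py c7 '[.549,-.249,.14]' 60
```

```text
clock: 17.6
position: [0.5322, -0.0953, 0.2836]
tool_rot: [-3.141, 0.0, -3.114]
force: [0.9, -0.1, -1.5]
grip_width: 0.0333
finger_force: 60.3
clock: 18.48
position: [0.5485, -0.2513, 0.2014]
tool_rot: [3.14, -0.003, -3.113]
force: [0.2, -0.5, -0.3]
grip_width: 0.0331
finger_force: 60.3
d cm [-0.22 -0.04  6.14] q [ 0.9   0.65 -0.86  1.66  0.54  1.09  1.48]
wz -0.002
top origin 352 192 scale 6.666666666666667
scene origin 242 175 scale 6.666666666666667
```

View pics/c7.png

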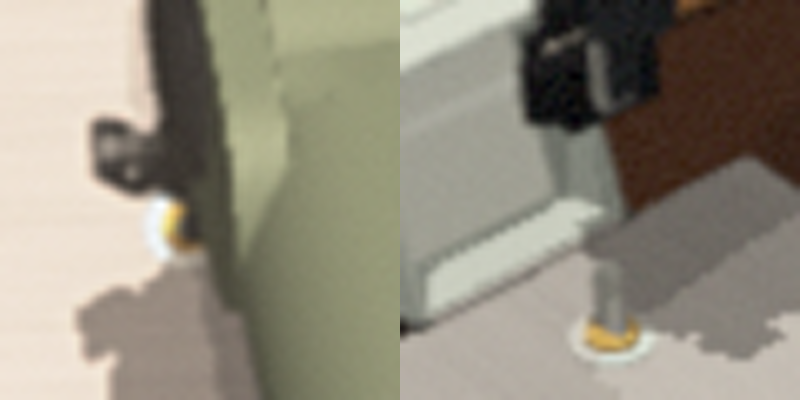

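```bash
python3 - <<'E'
from fit import *
f=optics.grab_frame("scene"); s=monitor.observe(); P=s['position']; yaw=s['tool_rot'][2]-np.pi
im0=f['frame']; x,y,w=248,178,40; k=15
def T(u): return np.int32((u+.5-[x,y])*k)
a=cv2.resize(im0[y:y+w,x:x+w],(600,600),interpolation=cv2.INTER_CUBIC); a=np.clip(a.astype(float)*1.6,0,255).astype(np.uint8)
q=np.array([P[0],P[1],yaw]); zb=P[2]-.0086
E=[(i,j) for i in range(8) for j in range(i) if bin(i^j).count('1')==1]
K=knT(q,KN[0],zb)
for i,j in E: cv2.line(a,*[tuple(int(v) for v in T(proj(f,K[t]))) for t in(i,j)],(0,0,255),1)
N=knT(q,KN[1],zb)
for i in range(4): cv2.line(a,*[tuple(int(v) for v in T(proj(f,N[t]))) for t in(i,4)],(0,255,255),1)
sh=np.array([.5495,-.2515,0]); t=np.linspace(-np.pi,np.pi,60)
for z,r in((.102,.0055),(.098,.008),(.066,.008),(.066,.013),(.06,.013)):
    C=np.c_[np.minimum(r*np.cos(t),.0025 if r<.01 else 1),r*np.sin(t),0*t+z]@Rz(.03).T+sh; cv2.polylines(a,[T(proj(f,C))],True,(0,200,0),1)
cv2.imwrite('pics/c8.png',a)
E
```

```text
(no output)
```

View pics/c8.png

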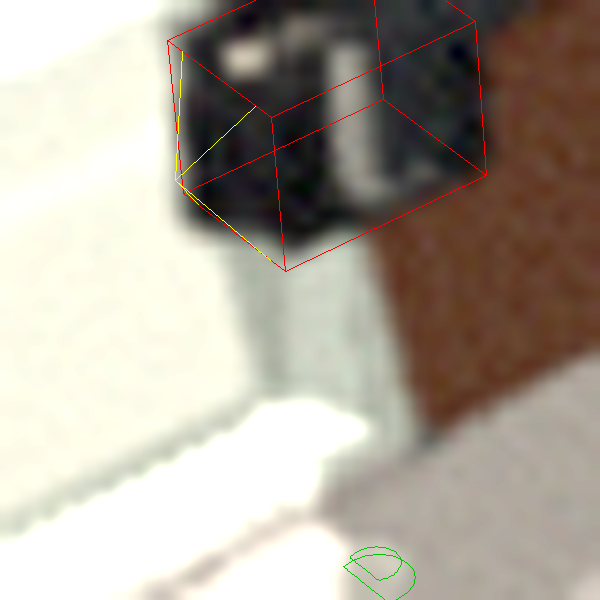

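The knob overlay shows the held knob about 1–2 mm toward world -x of the tool axis, with its nose toward +x as wanted. I'll correct for that and descend while watching force.

```bash
python3 -m handwheel '[{"dx":-0.24,"dy":0,"dz":2,"wx":0,"wy":0,"wz":0,"claw":20},{"dx":0,"dy":0,"dz":3,"wx":0,"wy":0,"wz":0,"claw":20},{"dx":0,"dy":0,"dz":2,"wx":0,"wy":0,"wz":0,"claw":20},{"dx":0,"dy":0,"dz":1.2,"wx":0,"wy":0,"wz":0,"claw":20},{"dx":0,"dy":0,"dz":0,"wx":0,"wy":0,"wz":0,"claw":20}]' 80; python3 go.py .551 -.2515 .0906 3.1716
```

```text
clock: 19.25
position: [0.552, -0.2521, 0.1205]
tool_rot: [3.141, -0.001, -3.114]
force: [0.6, 0.3, -0.6]
grip_width: 0.033
finger_force: 84.0
d cm [0.1  0.06 2.99] q [ 0.85  0.75 -0.8   1.71  0.64  0.96  1.41]
wz -0.003
```

```bash
python3 -m handwheel '[{"dx":0.1,"dy":0.05,"dz":0.5,"wx":0,"wy":0,"wz":0,"claw":20},{"dx":0,"dy":0,"dz":0.4,"wx":0,"wy":0,"wz":0,"claw":20},{"dx":0,"dy":0,"dz":0,"wx":0,"wy":0,"wz":0,"claw":20}]'; python3 -m handwheel '[{"dx":0,"dy":0,"dz":0.3,"wx":0,"wy":0,"wz":0,"claw":20},{"dx":0,"dy":0,"dz":0.3,"wx":0,"wy":0,"wz":0,"claw":20},{"dx":0,"dy":0,"dz":0,"wx":0,"wy":0,"wz":0,"claw":20}]'
```

```text
clock: 19.62
position: [0.551, -0.2518, 0.1119]
tool_rot: [-3.142, -0.0, -3.114]
force: [-0.2, 0.4, -1.4]
grip_width: 0.0329
finger_force: 84.0
clock: 20.0
position: [0.551, -0.2517, 0.1057]
tool_rot: [3.141, -0.0, -3.114]
force: [-0.4, -0.7, -1.0]
grip_width: 0.0329
finger_force: 84.0
```

```bash
python3 -m handwheel '[{"dx":0,"dy":0,"dz":0.3,"wx":0,"wy":0,"wz":0,"claw":20},{"dx":0,"dy":0,"dz":0.3,"wx":0,"wy":0,"wz":0,"claw":20},{"dx":0,"dy":0,"dz":0,"wx":0,"wy":0,"wz":0,"claw":20}]'; python3 -m handwheel '[{"dx":0,"dy":0,"dz":0.3,"wx":0,"wy":0,"wz":0,"claw":20},{"dx":0,"dy":0,"dz":0.3,"wx":0,"wy":0,"wz":0,"claw":20},{"dx":0,"dy":0,"dz":0,"wx":0,"wy":0,"wz":0,"claw":20}]'
```

```text
clock: 20.38
position: [0.5513, -0.2517, 0.0997]
tool_rot: [3.141, 0.001, -3.114]
force: [4.0, 0.0, -3.3]
grip_width: 0.0327
finger_force: 84.2
clock: 20.75
position: [0.5515, -0.2517, 0.0938]
tool_rot: [3.142, 0.001, -3.114]
force: [5.0, 0.7, 2.1]
grip_width: 0.0326
finger_force: 84.3
```

The knob is sliding onto the shaft with a light side load (Fx +5 N). I'll ease +x and continue.

```bash
python3 -m handwheel '[{"dx":-0.1,"dy":0,"dz":0.2,"wx":0,"wy":0,"wz":0,"claw":20},{"dx":0,"dy":0,"dz":0.2,"wx":0,"wy":0,"wz":0,"claw":20},{"dx":0,"dy":0,"dz":0,"wx":0,"wy":0,"wz":0,"claw":20}]'; python3 -m handwheel '[{"dx":0,"dy":0,"dz":0.3,"wx":0,"wy":0,"wz":0,"claw":20},{"dx":0,"dy":0,"dz":0.3,"wx":0,"wy":0,"wz":0,"claw":20},{"dx":0,"dy":0,"dz":0,"wx":0,"wy":0,"wz":0,"claw":20}]'
```

```text
clock: 21.12
position: [0.5518, -0.2517, 0.0897]
tool_rot: [3.141, -0.0, -3.114]
force: [1.5, 0.4, 2.0]
grip_width: 0.0328
finger_force: 84.4
clock: 21.5
position: [0.552, -0.2517, 0.0837]
tool_rot: [-3.142, -0.0, -3.114]
force: [0.5, 0.3, 5.8]
grip_width: 0.0329
finger_force: 84.8
```

```bash
python3 -m handwheel '[{"dx":0,"dy":0,"dz":0.2,"wx":0,"wy":0,"wz":0,"claw":20},{"dx":0,"dy":0,"dz":0.2,"wx":0,"wy":0,"wz":0,"claw":20},{"dx":0,"dy":0,"dz":0,"wx":0,"wy":0,"wz":0,"claw":20}]' 110; python3 -m handwheel '[{"dx":0,"dy":0,"dz":0.1,"wx":0,"wy":0,"wz":0,"claw":20},{"dx":0,"dy":0,"dz":0,"wx":0,"wy":0,"wz":0,"claw":20}]'; python3 -m handwheel '[{"dx":0,"dy":0,"dz":0.1,"wx":0,"wy":0,"wz":0,"claw":20},{"dx":0,"dy":0,"dz":0,"wx":0,"wy":0,"wz":0,"claw":20}]'
```

```text
clock: 21.88
position: [0.5522, -0.2518, 0.0805]
tool_rot: [-3.141, 0.0, -3.115]
force: [-2.5, 0.5, 15.7]
grip_width: 0.0323
finger_force: 113.6
clock: 22.12
position: [0.5524, -0.2519, 0.0802]
tool_rot: [-3.141, 0.001, -3.115]
force: [-6.3, 1.7, 26.4]
grip_width: 0.0321
finger_force: 114.9
clock: 22.38
position: [0.5526, -0.2518, 0.0799]
tool_rot: [-3.14, 0.001, -3.115]
force: [-9.7, 1.7, 38.0]
grip_width: 0.0317
finger_force: 116.4
```

Hard stop at TCP z of about 0.0803, which matches the predicted 0.0806 for home and pressed. I'll ease the force a little and check the scene.

```bash
python3 -m handwheel '[{"dx":0,"dy":0,"dz":-0.1,"wx":0,"wy":0,"wz":0,"claw":20},{"dx":0,"dy":0,"dz":0,"wx":0,"wy":0,"wz":0,"claw":20},{"dx":0,"dy":0,"dz":0,"wx":0,"wy":0,"wz":0,"claw":20},{"dx":0,"dy":0,"dz":0,"wx":0,"wy":0,"wz":0,"claw":20}]'; python3 - <<'E'
from h import *
f=optics.grab_frame("scene"); cv2.imwrite('pics/f.png',cv2.resize(f['frame'][130:400,150:510],(800,600)))
s=monitor.observe(); print(s['position'],s['force'],s['finger_force'])
E
```

```text
clock: 22.88
position: [0.5524, -0.2519, 0.0802]
tool_rot: [-3.141, 0.001, -3.114]
force: [-6.5, 1.6, 27.3]
grip_width: 0.0325
finger_force: 114.3
[ 0.55233841 -0.25183244  0.08017742] [-5.51300901  1.77888915 26.52268014] 114.31145869195461
```

View pics/f.png

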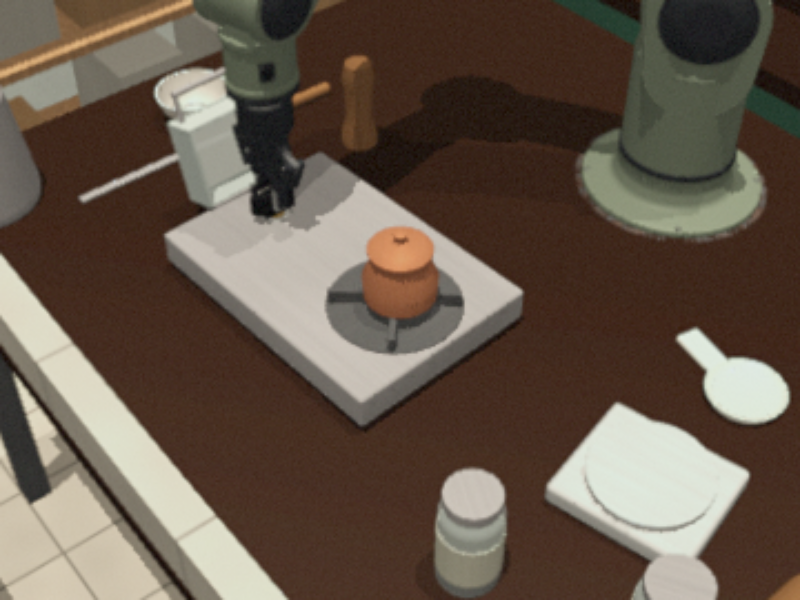

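The picture shows the door leaning open at about (205,150), the knob down on the valve at about (272,205) in the gripper, and the other things undisturbed. Steady at 27 N on the stop, so I'm handing in.

```bash
python3 -c "
from workcell import job_done
print(job_done())"
```

```text
the job is handed in; nothing more can be done
None
```

The job is handed in with the guard door left open at about 1.85 rad and the knob on the D-shaft, held against its stop at about 27 N; the pot, jars and other items looked undisturbed, and no verdict came back.

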